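# Turn battery cells code-up, load the scan dock and shut its door

### The arm

A 7-joint arm with a two-finger parallel gripper is mounted at the origin on the work surface. World frame = base frame: x ahead of the robot, y to its left, z up, the work surface at z = 0. Lengths are in m, angles in rad, forces in N, time in s.
With the tool pointing down it reaches from about 0.4 to 0.9 m from the base axis. Payload 5.5 kg.
Tool frame: the origin (TCP) lies midway between the tips of the shut fingers; the grasp point (between the pads) lies 19 mm behind it (manip.grip_depth is the distance from the TCP to the grasp point, in m); z points along the fingers, y is the line along which they close (so a half turn about z gives the same grasp; the last joint's range is limited). The gripper opens to 92 mm and grips with 3 to 60 N. Pads are 19 mm wide; open, the fingers measure 130 mm over their backs; the gripper's body (75 mm by 190 mm) begins 47 mm behind the grasp point.
Start: joints at [-1.024, 0.501, -0.427, 1.55, 0.221, 1.138, -0.21], TCP at [0.182, 0.624, 0.205] pointing down, gripper open.
Joint ranges: [-2.88, 2.88], [-0.31, 2.03], [-1.54, 1.56], [0.2, 2.42], [-1.41, 4.55], [0.19, 2.02], [-2.57, 2.57]. Speed limits (rad/s): [2.57, 2.57, 3.14, 3.14, 3.14, 3.14, 3.14].

### API

Orientations are given as a unit quaternion [x, y, z, w].
In Python, from bench import manip, effector, viewer gives the robot as it stands. Calls block until the motion is done:
- manip.move_pose(position, orientation): joint-space move of the TCP to a pose.
- manip.servo_line(position, ori=None, vel=0.15): straight line of the TCP; ori=None keeps the orientation; vel is the mean speed in m/s.
- manip.movej(angles): joint-space move.
- effector.open_jaws() and effector.close(f_grip=None): open the fingers fully, or close them until they stop; f_grip is the grip in N (None keeps the last).
- manip.sleep(seconds).
- manip.solve_ik(position, orientation): joint angles nearest the present ones, or None.
- viewer.get_image(name): name is "side" or "top" or "wrist"; returns the picture (480x640x3 uint8, red, green, blue); there is no depth.
- viewer.get_calibration(name): a dict with "vfov" (degrees; the focal length in pixels is half the picture's height over the tangent of half this angle, whatever the lens; pixels are square), "cx", "cy" (the principal point, pixels), "eye" and "attitude" of the camera in the world. Camera axes: x right, y down, z forward; pixel columns grow to the right and rows downward; lengths in m; the calibration is good to about 2 mm. A picture is of the moment at which its call begins: read the wrist's pose just before it. get_calibration takes no time and is no camera call; for the wrist camera it gives the pose at the moment of the call.
A pose or a line that the arm cannot do raises manip.PlanningError and nothing moves.
- manip.hand_in(): hands the job in; it is judged then, once.
Readings, each from a call of its own:
- manip.current_clock(): time.
- manip.current_q(): joint angles.
- manip.current_joint_velocities(): joint speeds.
- manip.current_tau(): joint torques, N m.
- manip.current_tool_pos(): TCP position.
- manip.current_tcp_rot(): TCP orientation.
- manip.current_force(): force on the tool from outside, world axes, zero at the start.
- manip.current_wrist_torque(): the same for the moment, N m.
- manip.current_finger_gap(): finger opening in m.
- manip.current_gripper_force(): force on a finger pad.
Only numpy, scipy, OpenCV 4.12 (cv2) and the standard library are available. Lean on these libraries where they do the work, as an engineer would, in place of code of your own. Each camera call takes 0.05 s, during which the arm holds its last target. There are 200 camera calls.

### The job

First roll every cylindrical cell on the rubber mat until its code strip faces straight up, and leave them all lying on the mat like that together. Then pull the scan dock's front door down, lay each cell lengthways in the middle of a saddle of its own with the strip still facing up, and push the door fully shut again. Do not disturb the multimeter or the copper busbar.

Things in the scene. Friction and masses are not known exactly. Their poses are not given: they have to be found in the camera images.
- cell1: Blue cylindrical battery cell (up to four alike, some absent): 34 mm diameter, 125 mm long, 0.2 to 0.35 kg, both ends alike. Origin at its very centre, 21 mm above the bench on the mat. Own x runs along it; own z points from the centre to the middle of its white code strip with black bars (85 x 18 mm, along one side). Starts on the mat roughly along world y, strip 65 to 110 deg aside.
- cell2: Blue cylindrical battery cell (up to four alike, some absent): 34 mm diameter, 125 mm long, 0.2 to 0.35 kg, both ends alike. Origin at its very centre, 21 mm above the bench on the mat. Own x runs along it; own z points from the centre to the middle of its white code strip with black bars (85 x 18 mm, along one side). Starts on the mat roughly along world y, strip 65 to 110 deg aside.
- cell3: Blue cylindrical battery cell (up to four alike, some absent): 34 mm diameter, 125 mm long, 0.2 to 0.35 kg, both ends alike. Origin at its very centre, 21 mm above the bench on the mat. Own x runs along it; own z points from the centre to the middle of its white code strip with black bars (85 x 18 mm, along one side). Starts on the mat roughly along world y, strip 65 to 110 deg aside.
- cell4: Blue cylindrical battery cell (up to four alike, some absent): 34 mm diameter, 125 mm long, 0.2 to 0.35 kg, both ends alike. Origin at its very centre, 21 mm above the bench on the mat. Own x runs along it; own z points from the centre to the middle of its white code strip with black bars (85 x 18 mm, along one side). Starts on the mat roughly along world y, strip 65 to 110 deg aside.
- tray: Fixed pan 346 mm (x) by 366 mm (y), left or right of the dock: black rubber mat, surface 4 mm above the bench, aluminium rim 6 mm wide, 14 mm high above the bench. Origin on the bench under its centre. Cells start about 150 mm apart in x, 160 in y. A cell stroked on top by a lightly pressed fingertip rolls without slip: it advances 17 mm per radian, the fingertip twice that; it soon stops.
- dock: Grey dock, 168 mm deep (x), 306 wide (y). Origin on the bench under its front door's hinge line; x points from door to back, y left, z up. Floor 30 mm above the bench; side and back walls 80 high, inner faces at y = +-145, x = 158; front sill 60 high, its back at x = 14. Four saddles 64 mm apart: rail pairs along x, 130 long, 12 high, 4 wide, 22 apart; a cell centres itself on their inner edges.
- saddle0 (a point): Saddle 0 of the dock (right, y = -96 mm in its frame): where a seated cell's centre lies, 86 mm behind the hinge, 55 mm above the bench. Axes as the dock's; the cell lies along x. Any cell, any saddle. The shut door's lip covers its front end: load with the door down. Between and beside saddles stand posts 16 mm wide, 14 long, their tops 75 mm above the bench, 50 mm before and behind this point.
- saddle1 (a point): Saddle 1 of the dock (y = -32 mm in its frame): where a seated cell's centre lies, 86 mm behind the hinge, 55 mm above the bench. Axes as the dock's; the cell lies along x. Any cell, any saddle. The shut door's lip covers its front end: load with the door down. Between and beside saddles stand posts 16 mm wide, 14 long, their tops 75 mm above the bench, 50 mm before and behind this point.
- saddle2 (a point): Saddle 2 of the dock (y = +32 mm in its frame): where a seated cell's centre lies, 86 mm behind the hinge, 55 mm above the bench. Axes as the dock's; the cell lies along x. Any cell, any saddle. The shut door's lip covers its front end: load with the door down. Between and beside saddles stand posts 16 mm wide, 14 long, their tops 75 mm above the bench, 50 mm before and behind this point.
- saddle3 (a point): Saddle 3 of the dock (left, y = +96 mm in its frame): where a seated cell's centre lies, 86 mm behind the hinge, 55 mm above the bench. Axes as the dock's; the cell lies along x. Any cell, any saddle. The shut door's lip covers its front end: load with the door down. Between and beside saddles stand posts 16 mm wide, 14 long, their tops 75 mm above the bench, 50 mm before and behind this point.
- dock_door (a joint): Angle of the dock's bottom-hinged front door: 0 = upright, shut; 1.2 = down towards the robot (stop). A stiff hinge (0.4 N m) holds it where it is left. Starts at 0 to 0.2. Grey panel 284 mm wide, 85 high, 10 thick (its top 120 mm above the bench when shut), with a lip 12 mm thick along its top reaching 35 mm into the dock when shut.
- door_bar (a point): Middle of the door's steel bar handle: round bar 10 mm thick, 110 mm long between two posts, along the dock's y, 45 mm beyond the door's top edge, 130 mm from the hinge line (165 mm above the bench when shut, 82 mm when down). It can be caged or pinched from above, fingers on its front and back sides. Its axes turn with the door.
- door_hinge (a point): Middle of the door's hinge line, 35 mm above the bench; the line runs along the dock's y.
- multimeter: Bystander: orange multimeter 90 x 180 x 43 mm lying at the left of the work. Origin under its centre.
- busbar: Bystander: flat copper bar 30 x 150 x 8 mm lying at the right of the work. Origin under its centre.
Mind the look-alikes: they are no part of the job. What is shaped like the cell2 but brown is not meant. What is shaped like the cell1 but red is not meant.

How it is judged:
By the outcome, as a careful person would: the job done as asked, in the order asked, and still so for the second after the job is handed in, with the robot touching nothing.
Of cell1, cell2, cell3, cell4 only 3 to 4 are there at a start; the rules pass over those that are not, and their reading is None.
At some moment in a run one of cell1, cell2, cell3, cell4 may be knocked a few centimetres aside while the robot is not near it.
Once in a run the grip may slacken for a moment while it holds something.
It also fails if it takes over 210 s, if anything falls off the work surface, if the arm or the gripper's body presses on something with over 40 N, if the wrist force passes 120 N, or if a joint passes its speed limit or range.

## Working session

There is one attempt and no reset: what is moved stays moved. The work goes in short steps, each a Python script; the robot and the scene stay as the last script left them, time stands still between calls to the robot, and variables do not carry over. Pictures are saved under pics/ and viewed, at most 14 in all, crops included, and the job is handed in when it is done.

```bash
ls; mkdir -p pics; python3 - <<'E'
from bench import manip, viewer
import cv2
for n in("top","side","wrist"):
    print(n,viewer.get_calibration(n)); cv2.imwrite(f"pics/{n}0.png",viewer.get_image(n)[:,:,::-1])
print(manip.current_clock(),manip.current_tcp_rot(),manip.grip_depth)
E
```

```text
pics
top {'vfov': 46.955980577863926, 'cx': 319.0125799973058, 'cy': 230.1272873569492, 'eye': array([ 0.29579694, -0.01156214,  1.37588164]), 'attitude': array([-0.70179106,  0.70744355, -0.05487583,  0.06325806])}
side {'vfov': 42.38689903349969, 'cx': 314.7207431678983, 'cy': 241.06918880061627, 'eye': array([ 0.05826744, -1.05669017,  1.48673965]), 'attitude': array([ 0.91845229, -0.18586649,  0.07127404, -0.34178803])}
wrist {'vfov': 69.16078244848636, 'cx': 319.87497902712437, 'cy': 241.418444450144, 'eye': array([0.10736989, 0.64521557, 0.38418803]), 'attitude': array([0.79158255, 0.59384502, 0.08567194, 0.11578201])}
0.15 [ 1.41410054e-01  9.89950827e-01 -7.34752928e-04 -1.33413605e-04] 0.0188
```

View pics/top0.png

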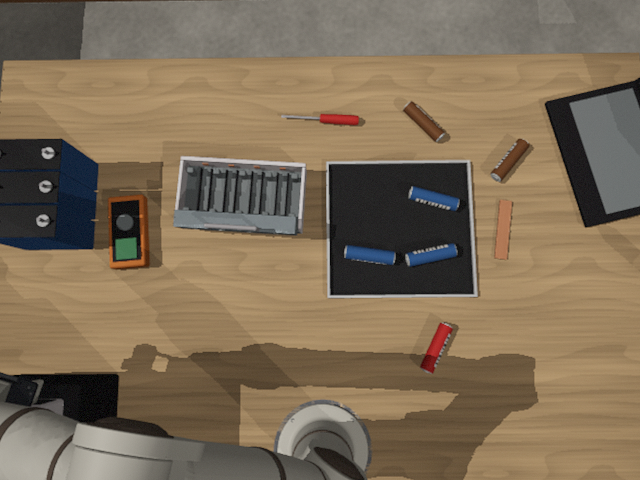

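View pics/side0.png

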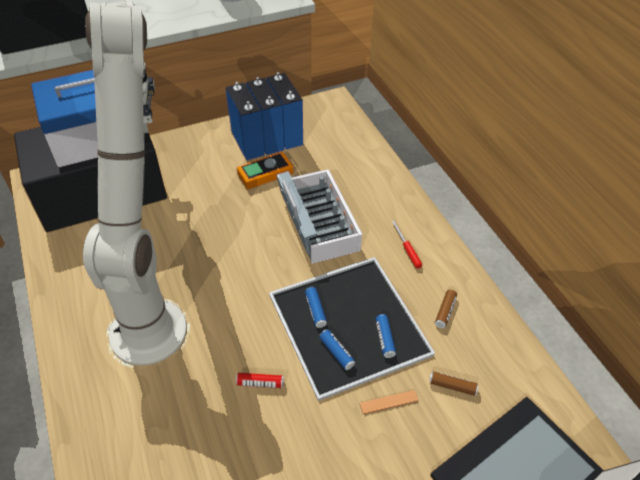

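Top view: the three blue cells are at about (435,199), (370,255) and (432,255), all on the mat. The brown ones at (425,121) and (511,160) and the red one at (437,347) lie off the mat and have the wrong colour, so I leave them. The dock is at (240,195), multimeter at (128,232), busbar at (504,230). Next I'll look from above the mat with the wrist camera.

View pics/w1.png

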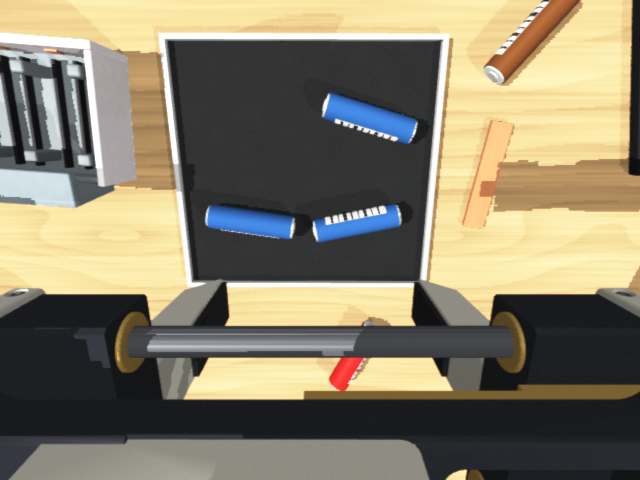

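The wrist view shows the three blue cells at (370,118), (250,222) and (357,223), all with a strip edge visible. Blue, on the mat and with a white strip fits the description. The brown cell at (530,40) and the red one at (350,355) do not. I'll measure the poses and strip angles, and save one enlarged crop with an overlay.

```bash
cat >> h.py <<'E'
RAD=.017
def cells(c,draw=None,zc=.021,region=None):
    """list of dict(p,yaw,th,n,a): centre, axis yaw, strip angle towards +n (n horizontal, n.x>0 on mat)"""
    im=c['im']; hsv=cv2.cvtColor(im,cv2.COLOR_BGR2HSV)
    blue=cv2.inRange(hsv,(100,110,50),(125,255,255)); white=cv2.inRange(hsv,(0,0,130),(180,80,255))
    reg=np.array(region if region is not None else [[.378,-.36],[.378,-.038],[.69,-.038],[.69,-.365]])
    poly=proj(c,np.c_[reg,np.full(len(reg),zc)]).astype(np.int32)
    pm=np.zeros_like(blue); cv2.fillPoly(pm,[poly],255)
    m=cv2.morphologyEx((blue|white)&pm,cv2.MORPH_CLOSE,np.ones((9,9),np.uint8))
    m=cv2.morphologyEx(m,cv2.MORPH_OPEN,np.ones((5,5),np.uint8))
    out=[]; n,l,st,_=cv2.connectedComponentsWithStats(m)
    for i in range(1,n):
        if st[i,4]<700 or cv2.countNonZero(blue[l==i])<.3*st[i,4]: continue
        cnt=max(cv2.findContours((l==i).astype(np.uint8),0,2)[0],key=cv2.contourArea)
        b=cv2.boxPoints(cv2.minAreaRect(cnt)); 
        if np.linalg.norm(b[0]-b[1])<np.linalg.norm(b[1]-b[2]): b=np.roll(b,-1,0)
        e=onz(c,[(b[1]+b[2])/2,(b[0]+b[3])/2,b.mean(0)],zc)
        L=np.linalg.norm(e[0]-e[1])
        a=(e[0]-e[1])/L; ctr=e[:2].mean(0)
        nn=np.array([a[1],-a[0],0]); 
        if nn[0]<-.02: nn=-nn; a=-a
        # strip pixels -> angle on cylinder
        v,u=np.nonzero((l==i)&(white>0)); th=None; d=ray(c,np.c_[u,v]) if len(u) else np.zeros((0,3))
        o=c['eye']-ctr; on=np.array([o@nn,o[2]]); dn=np.c_[d@nn,d[:,2]]
        A=(dn**2).sum(1); B=dn@on; D=B*B-A*(on@on-RAD**2); ok=D>0
        t=(-B-np.sqrt(np.where(ok,D,0)))/A; ax=(o+d*t[:,None])@a; q=on+dn*t[:,None]
        ok&=abs(ax)<.038; w=np.arctan2(q[ok,0],q[ok,1])
        lo=hi=None; vis=np.arctan2(on[0],on[1]); cosm=np.arccos(RAD/np.hypot(*on))
        if len(w)>15:
            lo,hi=np.percentile(w,[3,97]); lim=1.25
            if hi-lo>.9: th=(lo+hi)/2
            elif (lo+hi)/2>vis: th=lo+.53
            else: th=hi-.53
        out.append(dict(p=ctr,yaw=np.arctan2(a[1],a[0]),th=th,lo=lo,hi=hi,L=L,a=a,n=nn,npx=len(w),uv=b.mean(0)))
        if draw is not None: cv2.polylines(draw,[b.astype(np.int32)],True,(0,255,0),1)
    return out
def show(cs):
    for k in cs: print(k['p'].round(4),'yaw %.1f'%np.degrees(k['yaw']),'L %.3f'%k['L'],'th',None if k['th'] is None else np.degrees([k['th'],k['lo'],k['hi']]).round(0),k['npx'],k['uv'].round(0))
E
python3 - <<'E'
from h import *
t=cam('top'); show(cells(t))
c=cam('wrist'); d=c['im'].copy(); A=cells(c,d); show(A)
cv2.imwrite('pics/crop1.png',cv2.resize(d[70:260,190:430],None,fx=3,fy=3))
manip.move_pose([.42,-.20,.30],ori(0))
c2=cam('wrist'); B=cells(c2); print(); show(B)
for k in A:   # triangulated height
    q=min(B,key=lambda z:np.linalg.norm(z['p']-k['p'])); d1=ray(c,k['uv'])[0];d2=ray(c2,q['uv'])[0]
    s=np.linalg.lstsq(np.c_[d1,-d2],c2['eye']-c['eye'],rcond=None)[0]; print('z',(c['eye']+d1*s[0]).round(4),(c2['eye']+d2*s[1]).round(4))
E
```

```text
[ 0.6017 -0.2842  0.021 ] yaw 74.1 L 0.129 th [-80. -84. -50.] 187 [368. 118.]
[ 0.4612 -0.118   0.021 ] yaw 81.7 L 0.128 th None 7 [249. 221.]
[ 0.4598 -0.2714  0.021 ] yaw 101.8 L 0.128 th [62. 35. 90.] 360 [356. 223.]

[ 0.6017 -0.2841  0.021 ] yaw 73.9 L 0.129 th [-80. -92. -50.] 360 [391.  44.]
[ 0.4604 -0.2721  0.021 ] yaw 101.5 L 0.129 th [63. 33. 83.] 379 [377. 167.]
[ 0.4614 -0.118   0.021 ] yaw 81.6 L 0.129 th None 15 [257. 166.]
z [ 0.6018 -0.2835  0.0213] [ 0.6019 -0.2833  0.0213]
z [ 0.4615 -0.1179  0.0221] [ 0.4615 -0.1179  0.0221]
z [ 0.4611 -0.2713  0.0261] [ 0.461  -0.2718  0.0262]
```

View pics/crop1.png

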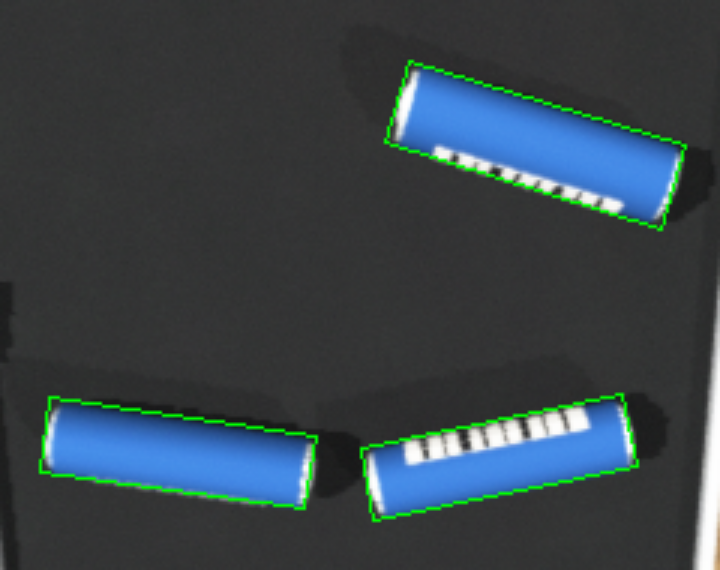

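The crop confirms three blue cells with black-barred strips: the right-hand two show theirs (lower and upper side), and the left one's strip is just over its lower edge. I'll stroke the lower-right cell first.

```bash
cat >> h.py <<'E'
def closest_ori(yaw):
    """tool yaw modulo pi, whichever the wrist likes"""
    cur=R.from_quat(manip.current_tcp_rot()).as_matrix()[:2,0]; 
    return sorted([yaw,yaw+np.pi],key=lambda y:-cur@[np.cos(y),np.sin(y)])
def goto(p,yaw):
    for y in closest_ori(yaw):
        try: manip.move_pose(p,ori(y)); return y
        except manip.PlanningError: pass
    raise RuntimeError('no pose')
def stroke(k,th,fz=2.5,log=True):
    """roll cell k about its axis so the strip turns by -th (brings strip at +th to top)"""
    d=-k['n']*np.sign(th); Lf=.034*abs(th)
    s=k['p']-d*Lf/4; y=goto([s[0],s[1],.06],k['yaw'])
    f0=manip.current_force()[2]; z=.041; manip.servo_line([s[0],s[1],z],vel=.06); f=0
    while z>.034:
        f=manip.current_force()[2]-f0
        if f>fz: break
        z-=.0005; manip.servo_line([s[0],s[1],z],vel=.02)
    e=s+d*Lf; manip.servo_line([e[0],e[1],z],vel=.05)
    f1=manip.current_force()-[0,0,f0]
    manip.servo_line([e[0],e[1],.07],vel=.1)
    if log: print('stroke z %.4f f %.1f end'%(z,f),f1.round(1),'clk',manip.current_clock())
def look(p=(.42,-.20,.30),name=None):
    manip.move_pose(list(p),ori(0)); c=cam('wrist'); k=cells(c,c['im'] if name else None)
    if name: cv2.imwrite('pics/%s.png'%name,c['im'])
    return k
E
python3 - <<'E'
from h import *
effector.close(10)
cs=look((.43,-.2,.30)); k=[q for q in cs if q['th'] and q['th']>0][0]
stroke(k,np.radians(62)); show(look((.43,-.2,.30),'s1')); print(manip.current_clock())
E
```

```text
stroke z 0.0340 f -0.7 end [ 0.5  0.3 -0.8] clk 12.1583
[ 0.6018 -0.2842  0.021 ] yaw 73.8 L 0.129 th [-81. -91. -50.] 337 [391.  52.]
[ 0.4604 -0.2721  0.021 ] yaw 101.6 L 0.129 th [63. 33. 82.] 390 [376. 174.]
[ 0.4613 -0.1181  0.021 ] yaw 81.5 L 0.128 th None 15 [257. 174.]
13.1667
```

View pics/s1.png

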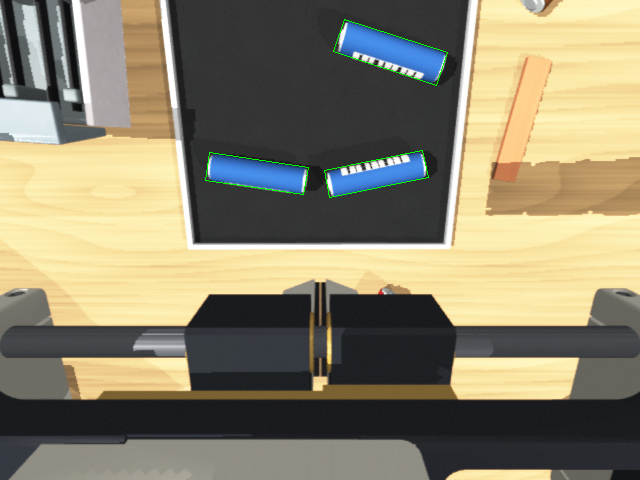

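The picture shows the cells unmoved: there was no contact at z = 34 mm. I'll probe straight down on that cell's centre to find its contact height.

```bash
python3 - <<'E'
from h import *
cs=look((.43,-.2,.30)); k=[q for q in cs if q['th'] and q['th']>0][0]
p=k['p']; goto([p[0],p[1],.06],k['yaw']); f0=manip.current_force(); print(manip.current_tool_pos(),p,manip.current_finger_gap(),R.from_quat(manip.current_tcp_rot()).as_matrix().round(3))
for z in np.arange(.042,.029,-.001):
    manip.servo_line([p[0],p[1],z],vel=.03); f=manip.current_force()-f0
    print(round(z,4),manip.current_tool_pos().round(4),f.round(2))
    if f[2]>3: break
cv2.imwrite('pics/p1.png',cam('wrist')['im'])
manip.servo_line([p[0],p[1],.07],vel=.1); print(manip.current_clock())
E
```

```text
[ 0.46128245 -0.27208495  0.06057913] [ 0.46047707 -0.27208227  0.021     ] 0.0004947333439228618 [[ 0.203 -0.979  0.001]
 [-0.979 -0.203 -0.   ]
 [ 0.    -0.001 -1.   ]]
0.042 [ 0.4604 -0.2722  0.0419] [-0.07 -0.63  1.28]
0.041 [ 0.4605 -0.2721  0.041 ] [0.2  1.09 0.61]
0.04 [ 0.4604 -0.272   0.04  ] [-0.27 -0.32  0.67]
0.039 [ 0.4604 -0.2721  0.0389] [-0.61  0.61 -0.53]
0.038 [ 0.4604 -0.2721  0.0379] [0.33 0.06 0.44]
0.037 [ 0.4604 -0.272   0.0369] [-0.87 -0.58  1.05]
0.036 [ 0.4604 -0.272   0.0359] [-0.01  1.32  1.02]
0.035 [ 0.4604 -0.2721  0.0349] [-0.24  0.76  0.71]
0.034 [ 0.4604 -0.272   0.0339] [ 0.13 -0.47  0.56]
0.033 [ 0.4604 -0.2721  0.0329] [0.35 1.34 1.41]
0.032 [ 0.4604 -0.272   0.0319] [-0.73  0.57  0.73]
0.031 [ 0.4604 -0.2721  0.0309] [1.2  0.3  0.02]
0.03 [ 0.4604 -0.272   0.0299] [-0.79 -0.08  0.46]
18.8083
```

View pics/p1.png

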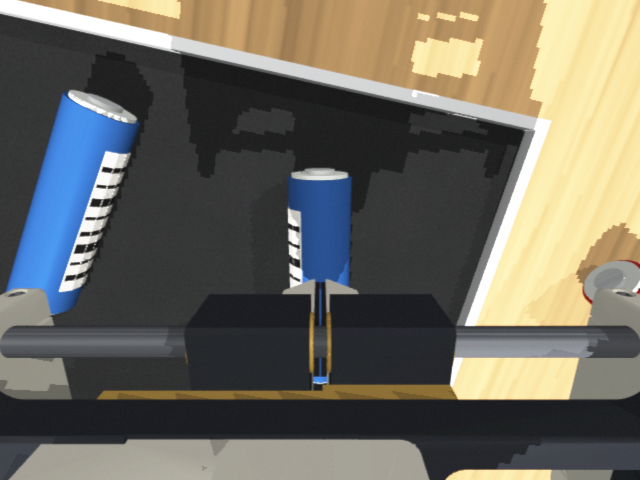

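The shut fingers are centred over the cell with the strip to the left at (293,245), yet there is no force. I'll probe deeper with averaged force and check where the fingers touch.

```bash
cat >> h.py <<'E'
def force(n=8):
    s=[]
    for _ in range(n): s.append(manip.current_force()); manip.sleep(.01)
    return np.mean(s,0)
E
python3 - <<'E'
from h import *
p=manip.current_tool_pos(); print(p); f0=force(); manip.servo_line([p[0],p[1],.031],vel=.08)
for z in np.arange(.030,.014,-.001):
    manip.servo_line([p[0],p[1],z],vel=.03); f=force(4)-f0
    print(round(z,4),manip.current_tool_pos().round(4),f.round(2))
    if f[2]>2.5: break
manip.servo_line([p[0],p[1],.07],vel=.1); print(manip.current_clock())
show(look((.43,-.2,.30)))
E
```

```text
[ 0.46079773 -0.27183119  0.0702466 ]
0.03 [ 0.4611 -0.2719  0.0304] [-0.21  0.14  0.28]
0.029 [ 0.4608 -0.2718  0.029 ] [ 0.46  0.16 -0.32]
0.028 [ 0.4608 -0.2718  0.028 ] [-0.03  0.08 -0.13]
0.027 [ 0.4608 -0.2718  0.0269] [ 0.75 -0.49  0.11]
0.026 [ 0.4608 -0.2718  0.0259] [-0.04 -0.17 -0.04]
0.025 [ 0.4608 -0.2718  0.025 ] [-0.12  0.09 -0.05]
0.024 [ 0.4608 -0.2718  0.0239] [ 0.27  0.1  -0.03]
0.023 [ 0.4607 -0.2718  0.0229] [0.61 0.14 0.17]
0.022 [ 0.4607 -0.2718  0.0219] [-0.71 -0.02 -0.13]
0.021 [ 0.4608 -0.2718  0.0209] [-0.08  0.46  0.29]
0.02 [ 0.4608 -0.2718  0.02  ] [-0.04  0.13  0.02]
0.019 [ 0.4607 -0.2718  0.019 ] [ 0.2  -0.04  0.13]
0.018 [ 0.4608 -0.2718  0.0179] [-0.46  0.22  0.03]
0.017 [ 0.4609 -0.2719  0.017 ] [ 0.69 -0.08  0.29]
0.016 [ 0.4618 -0.2718  0.0169] [-0.32  1.34  7.8 ]
24.4583
[ 0.6017 -0.2843  0.021 ] yaw 73.5 L 0.128 th [-80. -91. -50.] 341 [391.  53.]
[ 0.4607 -0.2718  0.021 ] yaw 101.6 L 0.128 th [65. 34. 83.] 370 [376. 174.]
[ 0.4612 -0.1181  0.021 ] yaw 81.4 L 0.128 th [-100.  -80.  -70.] 16 [257. 174.]
```

Contact came only at TCP z ≈ 16.8 mm, about 21 mm lower than expected. I'll check in the side camera where the fingertips really are compared with the reported TCP.

```bash
python3 - <<'E'
from h import *
manip.move_pose([.53,-.2,.15],ori(np.pi/2)); s=cam('side'); p=manip.current_tool_pos(); print(p)
uv=proj(s,[p+[0,0,h] for h in (0,.02,.04,.066)]); print(uv.round(1))
u,v=uv[0].astype(int); x0,y0=u-70,v-80
im=cv2.resize(s['im'][y0:y0+120,x0:x0+140],None,fx=5,fy=5,interpolation=cv2.INTER_CUBIC)
for q in uv: cv2.drawMarker(im,tuple(((q-[x0,y0])*5).astype(int)),(0,0,255),cv2.MARKER_CROSS,14,1)
cv2.imwrite('pics/side1.png',im)
E
```

```text
[ 0.53000724 -0.20019197  0.15010978]
[[350.4 293.4]
 [350.8 288.9]
 [351.1 284.4]
 [351.6 278.3]]
```

View pics/side1.png

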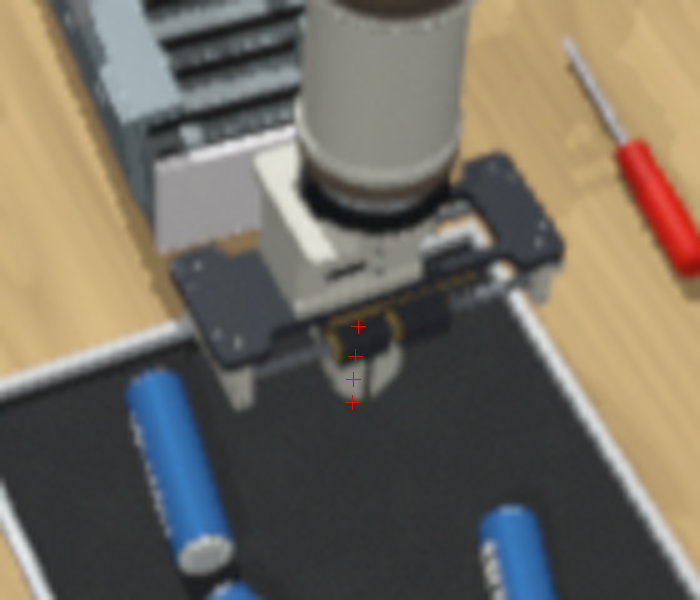

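The side crop shows the shut fingertips ending around (368,398) and the TCP mark at (352,402). Allowing for the finger's near face, the tips sit roughly 15–21 mm behind the reported TCP, in line with the contact height. I'll use the measured contact height and stroke there.

```bash
cat >> h.py <<'E'
def stroke(k,th,fz=2.0,ztop=.0215,gain=1.):
    d=-k['n']*np.sign(th); Lf=.034*abs(th)*gain
    s=k['p']-d*Lf/4; goto([s[0],s[1],.05],k['yaw'])
    manip.servo_line([s[0],s[1],ztop],vel=.1); f0=force(6)[2]; z=ztop
    while z>.010:
        z-=.0007; manip.servo_line([s[0],s[1],z],vel=.03)
        f=force(3)[2]-f0
        if f>fz: break
    e=s+d*Lf; manip.servo_line([e[0],e[1],z],vel=.05)
    f1=force(3)-[0,0,f0]; manip.servo_line([e[0],e[1],.05],vel=.15)
    print('stroke z %.4f f %.1f end'%(z,f),f1.round(1),'clk',manip.current_clock())
E
python3 - <<'E'
from h import *
cs=look((.43,-.2,.30)); k=[q for q in cs if q['th'] and q['th']>0][0]
stroke(k,np.radians(64)); show(look((.43,-.2,.30))); print(manip.current_clock())
E
```

```text
stroke z 0.0152 f 4.1 end [-1.7 -0.1  7.5] clk 33.7667
[ 0.6018 -0.2843  0.021 ] yaw 73.9 L 0.129 th [-81. -91. -50.] 332 [391.  52.]
[ 0.4613 -0.1182  0.021 ] yaw 81.4 L 0.128 th None 14 [257. 174.]
[ 0.4412 -0.2759  0.021 ] yaw 101.7 L 0.129 th [ -1. -32.  30.] 785 [379. 189.]
34.8417
```

Cell 3 is at −1°. Rolling works, so now the other two.

```bash
python3 - <<'E'
from h import *
cs=look((.43,-.2,.30))
pick=lambda cs,x,y:min(cs,key=lambda q:np.hypot(q['p'][0]-x,q['p'][1]-y))
stroke(pick(cs,.46,-.118),np.radians(-95)); stroke(pick(cs,.60,-.284),np.radians(-81))
cs=look((.46,-.2,.30)); show(cs); print(manip.current_clock())
E
```

```text
stroke z 0.0124 f 4.1 end [2.2 0.3 6.7] clk 42.2583
stroke z 0.0138 f 4.8 end [1.3 0.  6.4] clk 48.0417
[ 0.6477 -0.2739  0.021 ] yaw 90.1 L 0.184 th None 13 [384.  39.]
[ 0.4906 -0.1225  0.021 ] yaw 81.5 L 0.128 th [-12. -43.  18.] 749 [260. 175.]
49.3917
```

```bash
python3 - <<'E'
from h import *
cs=look((.42,-.2,.36),'s2'); show(cs)
E
```

```text
[ 0.6381 -0.2744  0.021 ] yaw 90.1 L 0.185 th [-53. -83. -22.] 31 [378.  27.]
[ 0.4908 -0.1227  0.021 ] yaw 81.6 L 0.128 th [-13. -44.  18.] 664 [267. 143.]
```

View pics/s2.png

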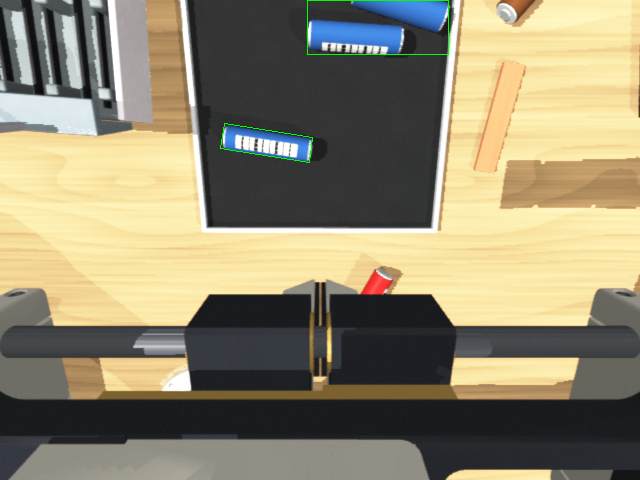

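The picture shows one cell at (267,143) with its strip nearly up. The other two are close together at (355,37) and (400,10), so one was knocked. I'll look from further out.

```bash
python3 - <<'E'
from h import *
cs=look((.52,-.2,.36)); show(cs)
c=cam('wrist'); cv2.imwrite('pics/s3.png',c['im'][0:260,150:500]); print(manip.current_clock())
E
```

```text
[ 0.65   -0.2738  0.021 ] yaw 86.9 L 0.182 th None 13 [372.  95.]
[ 0.4905 -0.1226  0.021 ] yaw 81.5 L 0.128 th [-12. -43.  19.] 555 [267. 209.]
50.675
```

View pics/s3.png

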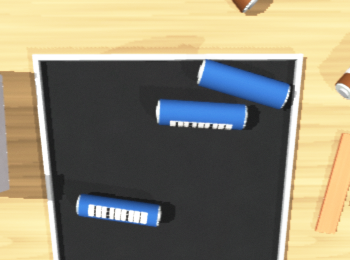

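The crop shows the knocked pair: the lower one at (202,115) has its strip on the near side. The upper one at (243,84) shows no strip and lies near the far right corner. I'll separate them in a closer view without the mask closing.

```bash
sed -i 's/m=cv2.morphologyEx((blue|white)&pm,cv2.MORPH_CLOSE,np.ones((9,9),np.uint8))/m=(blue|white)\&pm/; s/\[.69,-.038\],\[.69,-.365\]/[.700,-.034],[.695,-.373]/' h.py
python3 - <<'E'
from h import *
cs=look((.60,-.25,.23),'s4'); show(cs); print(manip.current_clock())
s=cam('side'); cv2.imwrite('pics/s5.png',cv2.resize(s['im'][240:400,270:450],None,fx=4,fy=4))
E
```

```text
[ 0.6645 -0.3015  0.021 ] yaw 74.6 L 0.128 th None 0 [366. 149.]
[ 0.6258 -0.2446  0.021 ] yaw 86.4 L 0.127 th [-71. -67. -40.] 108 [314. 185.]
[ 0.4909 -0.1196  0.021 ] yaw 82.1 L 0.125 th [-13. -45.  19.] 252 [213. 296.]
51.4083
```

View pics/s4.png

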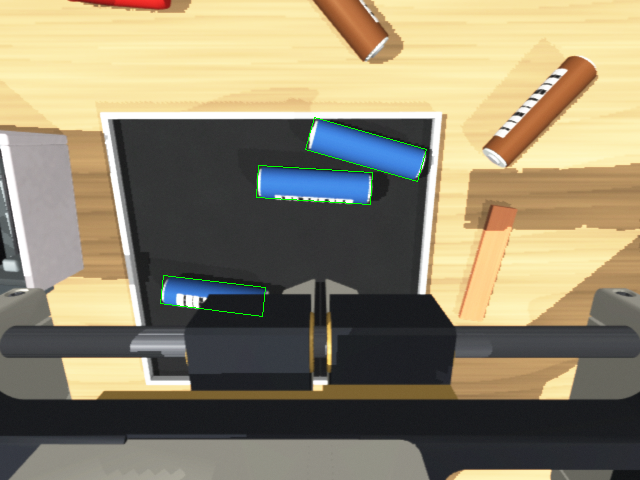

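Now the view separates them: the lower cell is at (314,185), strip about −71°, and the upper at (366,149) has its strip underneath. There is no room to roll the lower one forwards, so I'll roll it about 289° back towards the robot in four strokes. Then I'll trim the left cell.

```bash
cat >> h.py <<'E'
def near(cs,x,y): return min(cs,key=lambda q:np.hypot(q['p'][0]-x,q['p'][1]-y))
def multi(k,th,n):
    for i in range(n):
        stroke(k,th/n,ztop=.019); k['p']=k['p']-k['n']*RAD*th/n
E
python3 - <<'E'
from h import *
cs=look((.52,-.2,.30)); show(cs)
k=near(cs,.626,-.245); multi(k,np.radians(289),4)
cs=look((.50,-.2,.30)); show(cs); print(manip.current_clock())
E
```

```text
[ 0.666  -0.3023  0.021 ] yaw 74.8 L 0.129 th None 0 [405.  80.]
[ 0.6262 -0.2457  0.021 ] yaw 86.5 L 0.128 th [-73. -80. -43.] 192 [358. 115.]
[ 0.4906 -0.1226  0.021 ] yaw 81.6 L 0.126 th [-13. -43.  17.] 616 [263. 221.]
stroke z 0.0148 f 3.1 end [-1.8 -0.1  7.5] clk 56.9
stroke z 0.0141 f 4.9 end [-2.8  2.1 13. ] clk 61.0083
stroke z 0.0134 f 4.4 end [-3.7  2.9 18.8] clk 65.3917
stroke z 0.0134 f 2.4 end [-3.   3.3 21. ] clk 69.775
[ 0.6647 -0.302   0.021 ] yaw 74.8 L 0.129 th None 0 [406.  60.]
[ 0.537  -0.2393  0.021 ] yaw 86.5 L 0.126 th [-15. -46.  16.] 714 [350. 169.]
[ 0.4905 -0.1224  0.021 ] yaw 81.5 L 0.126 th [-12. -42.  19.] 676 [262. 205.]
71.225
```

```bash
python3 - <<'E'
from h import *
cs=look((.52,-.2,.30)); a,b,u=near(cs,.537,-.239),near(cs,.49,-.122),near(cs,.665,-.302)
multi(u,np.radians(126),2); stroke(a,a['th'],ztop=.019); stroke(b,b['th'],ztop=.019)
cs=look((.52,-.2,.30)); show(cs); print(manip.current_clock())
E
```

```text
stroke z 0.0155 f 2.5 end [-1.4 -1.4  5.3] clk 75.9083
stroke z 0.0155 f 2.2 end [-1.4 -0.8  5.2] clk 79.35
stroke z 0.0162 f 5.8 end [0.1 1.4 7. ] clk 82.1583
stroke z 0.0162 f 6.6 end [0.3 0.8 7.9] clk 85.05
[ 0.628  -0.2919  0.021 ] yaw 74.6 L 0.129 th [  8. -22.  38.] 851 [395. 110.]
[ 0.5414 -0.2401  0.021 ] yaw 86.5 L 0.127 th [  0. -30.  30.] 757 [351. 181.]
[ 0.4941 -0.1232  0.021 ] yaw 81.4 L 0.126 th [  2. -28.  32.] 700 [263. 217.]
86.3
```

The strips are at 8°, 0° and 2°. I'll trim the last one and look at the dock from two wrist positions, in one composite.

```bash
python3 - <<'E'
from h import *
cs=look((.52,-.2,.30)); u=near(cs,.628,-.292); stroke(u,u['th'],ztop=.019)
cs=look((.52,-.2,.30)); show(cs)
import pickle; out=[]
for i,p in enumerate([(.47,.19,.34),(.55,.19,.34)]):
    manip.move_pose(list(p),ori(0)); c=cam('wrist'); pickle.dump(c,open(f'd{i}.pkl','wb'))
    q=proj(c,[[x,y,z] for x in(.48,.72) for y in(.02,.36) for z in(.03,.17)]); print(q.min(0),q.max(0)); out.append(c['im'][0:300,100:540])
cv2.imwrite('pics/dock.png',cv2.resize(np.vstack(out),None,fx=1,fy=1)); print(manip.current_clock())
E
```

```text
stroke z 0.0162 f 5.2 end [-0.2  0.2  6.7] clk 90.0833
[ 0.626  -0.2904  0.021 ] yaw 74.8 L 0.127 th [ -2. -32.  28.] 883 [393. 113.]
[ 0.5414 -0.2397  0.021 ] yaw 86.5 L 0.128 th [  0. -30.  30.] 755 [351. 182.]
[ 0.4944 -0.1221  0.021 ] yaw 81.7 L 0.126 th [  1. -29.  31.] 697 [262. 217.]
[110.62327703 -82.42928102] [524.66626325 206.81846926]
[124.33342116  27.70792772] [508.03814706 280.2870406 ]
93.4417
```

View pics/dock.png

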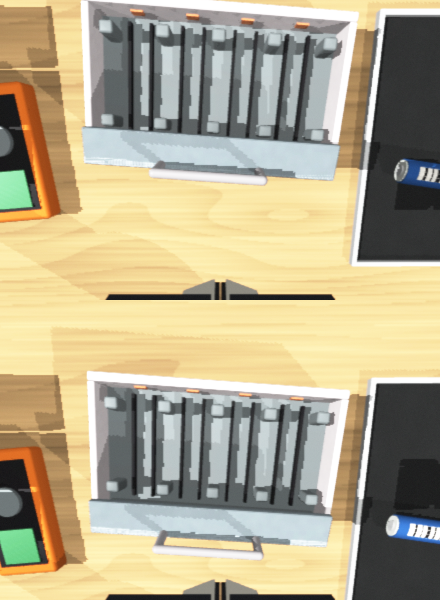

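The composite shows the dock with the posts in two rows, back at about v 28–45 and front at about v 120–135 in the first view. The bar handle runs (152,172)–(265,181) in the first view and (157,551)–(261,556) in the second. I'll fit the dock pose from the posts and triangulate the bar.

```bash
python3 - <<'E'
from h import *
import pickle
from scipy.optimize import least_squares
C=[pickle.load(open(f'd{i}.pkl','rb')) for i in(0,1)]
P=[np.array([(107,28),(163,31),(219,35),(274,40),(329,45),(108,120),(160,124),(213,128),(265,131),(317,135)])+[100,0],
   np.array([(111,402),(165,407),(218,410),(270,414),(322,419),(112,486),(162,490),(212,493),(262,496),(311,500)])+[100,-300]]
L=np.array([[136,y] for y in(128,64,0,-64,-128)]+[[36,y] for y in(128,64,0,-64,-128)])/1000
def pts(s,z): 
    r=R.from_euler('z',s[2]).as_matrix()[:2,:2]; return np.c_[L@r.T+s[:2],np.full(10,z)]
f=lambda s:np.r_[tuple((proj(C[i],pts(s,s[3]))-P[i]).ravel() for i in(0,1))]
r=least_squares(f,[.51,.19,-.05,.075]); print(r.x,np.degrees(r.x[2]),r.fun.reshape(2,10,2).round(1).tolist())
g=least_squares(lambda s:f(np.r_[s,.075]),r.x[:3]); print('z fixed',g.x,abs(g.fun).mean(),abs(r.fun).mean())
def tri(a,b):
    d1,d2=ray(C[0],a)[0],ray(C[1],b)[0]; s=np.linalg.lstsq(np.c_[d1,-d2],C[1]['eye']-C[0]['eye'],rcond=None)[0]
    return (C[0]['eye']+d1*s[0]+C[1]['eye']+d2*s[1])/2, C[0]['eye']+d1*s[0]-C[1]['eye']-d2*s[1]
print('bar',tri((252,173),(257,251)),tri((364,181),(361,256)))
E
```

```text
[ 0.52313401  0.19959943 -0.07280235  0.07110883] -4.171267182780956 [[[-0.8, -1.2], [-0.4, 0.4], [-0.4, 0.9], [0.2, 0.3], [0.5, -0.3], [-0.0, -0.2], [0.6, -0.3], [-0.1, -0.4], [-0.1, 0.5], [-0.5, 0.3]], [[0.2, 0.7], [-0.5, -0.4], [-0.5, 0.5], [0.2, 0.4], [0.5, -0.8], [0.8, 0.1], [0.7, -0.5], [0.4, -0.1], [-0.3, 0.3], [-0.2, -0.3]]]
z fixed [ 0.5228049   0.19954187 -0.07274505] 0.6024343774516655 0.4189765231300548
bar (array([0.5141137 , 0.25410117, 0.1738855 ]), array([-1.17281683e-05,  1.71750900e-03,  3.30744237e-04])) (array([0.50501974, 0.14360126, 0.1646843 ]), array([ 4.14341863e-06,  6.09860746e-04, -7.72830411e-05]))
```

The fit is consistent: hinge origin (0.523, 0.200), yaw −4.2°, bar centre about (0.510, 0.199, 0.169), so the door stands at about 0.1 rad. I'll hook the shut fingers behind the bar and pull it down along its arc.

```bash
cat >> h.py <<'E'
DO=np.array([.5231,.1996]); PSI=-.0728; RD=R.from_euler('z',PSI).as_matrix()
def dk(x,y,z): return np.r_[DO,0]+RD@np.array([x,y,z])   # dock frame -> world
def bar(a,off,dz): return dk(-.130*np.sin(a)+off,0,.035+.130*np.cos(a)+dz-.021)  # TCP for tip dz above bar axis
E
python3 - <<'E'
from h import *
s=viewer.get_calibration('side'); s['f']=240/np.tan(np.radians(s['vfov']/2)); s['R']=R.from_quat(s['attitude']).as_matrix()
print('leg',[(z,proj(s,[.435,-.2,z])[0].round(1).tolist()) for z in(.15,.17,.19,.21,.23)])
manip.move_pose(bar(.1,.024,.05),ori(PSI)); f0=force()
manip.servo_line(bar(.1,.024,-.012),vel=.15); print((force()-f0).round(1))
for a in np.r_[np.arange(.1,1.21,.11),1.23]:
    try: manip.servo_line(bar(a,.011,-.013),vel=.12)
    except manip.PlanningError as e: print('plan',a,e); break
    f=force(3)-f0; print(round(a,2),f.round(1),manip.current_tool_pos().round(3))
    if np.linalg.norm(f)>25: break
p=manip.current_tool_pos(); manip.servo_line(p+RD@[.004,0,0],vel=.1); manip.servo_line(p+[0,0,.12],vel=.2)
manip.move_pose([.45,.1,.34],ori(0)); c=cam('wrist'); cv2.imwrite('pics/door.png',c['im']); print(manip.current_clock())
E
```

```text
leg [(0.15, [317.6, 304.8]), (0.17, [317.6, 300.3]), (0.19, [317.7, 295.8]), (0.21, [317.7, 291.2]), (0.23, [317.8, 286.5])]
[ 0.   0.1 -0.1]
0.1 [-0.4  0.4 -0.8] [0.521 0.2   0.131]
0.21 [-0.9  0.  -0.6] [0.507 0.201 0.128]
0.32 [-0.8 -0.1 -0.4] [0.493 0.202 0.124]
0.43 [-0.6 -0.5 -0.3] [0.48  0.203 0.119]
0.54 [-0.9  0.  -0.5] [0.467 0.204 0.112]
0.65 [-0.   0.4 -1.1] [0.455 0.204 0.104]
0.76 [ 2.4 -0.2 -2.6] [0.445 0.205 0.095]
0.87 [ 5.6  0.  -5.1] [0.437 0.206 0.085]
0.98 [ 8.   0.3 -6.9] [0.429 0.207 0.074]
1.09 [ 9.   0.2 -8. ] [0.423 0.207 0.062]
1.2 [ 14.4   0.5 -12. ] [0.42  0.208 0.05 ]
1.23 [14.4 -0.2 -2.1] [0.42  0.208 0.047]
100.175
```

View pics/door.png

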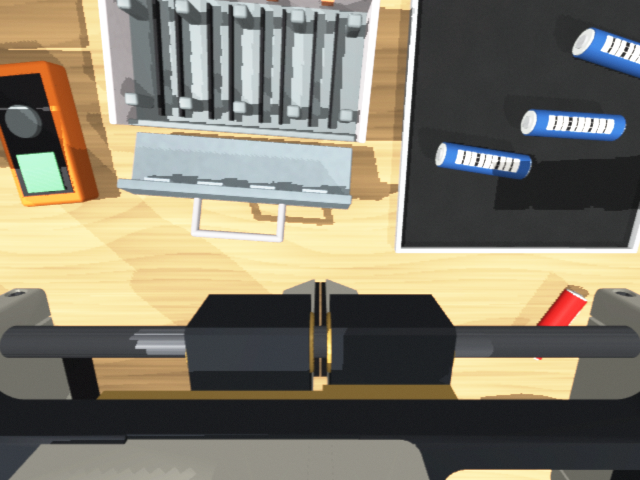

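The door is down, with the bar now at (238,238), and the three strips face up. Stroke heights suggest thin, tapered tips. I'll grip with the tool tilted 12° about the cell's axis so the raised finger clears walls and neighbours on release. First cell goes to saddle 3.

```bash
cat >> h.py <<'E'
def to(yaw,phi): return ori(yaw,phi,(np.cos(yaw),np.sin(yaw),0))
def tcp(c,q,g): return np.asarray(c)+R.from_quat(q).as_matrix()[:,2]*g
def pick(k,phi,g=.025,grip=25):
    yaw=k['yaw']; effector.open_jaws(); q=to(yaw,phi); c=k['p'].copy(); c[2]=.021
    manip.move_pose(tcp(c+[0,0,.08],q,g),q); manip.servo_line(tcp(c+[0,0,.025],q,g),vel=.2); f0=force(4)
    for h in (.016,.010,.005,.002,0):
        manip.servo_line(tcp(c+[0,0,h],q,g),vel=.06); f=force(2)-f0
        if np.linalg.norm(f)>6: print('touch at',h,f.round(1)); break
    effector.close(grip); print('gap',manip.current_finger_gap(),'pad',manip.current_gripper_force())
    manip.servo_line(tcp(c+[0,0,.02],q,g),vel=.08); manip.servo_line(tcp(c+[0,0,.13],q,g),vel=.25)
    print('lifted gap',manip.current_finger_gap(),manip.current_gripper_force(),(force(4)-f0).round(1),manip.current_clock())
def place(y,phi,g=.025,dz=.001):
    q=to(PSI,phi); t=dk(.086,y,.055+dz)
    manip.move_pose(tcp(t+[0,0,.085],q,g),q); print('gap',manip.current_finger_gap())
    manip.servo_line(tcp(t+[0,0,.012],q,g),vel=.15); f0=force(3)
    manip.servo_line(tcp(t,q,g),vel=.05); print('seat f',(force(3)-f0).round(1))
    effector.open_jaws(); print('open',manip.current_finger_gap(),(force(3)-f0).round(1))
    manip.servo_line(tcp(t+[0,0,.1],q,g),vel=.2); print(manip.current_clock())
E
python3 - <<'E'
from h import *
cs=look((.50,-.2,.30)); show(cs); k=near(cs,.494,-.122)
pick(k,np.radians(12))
s=cam('side'); cv2.imwrite('pics/pk.png',cv2.resize(s['im'][200:350,260:460],None,fx=4,fy=4))
E
```

```text
[ 0.6258 -0.291   0.021 ] yaw 74.8 L 0.128 th [ -2. -31.  28.] 912 [396.  95.]
[ 0.5415 -0.2397  0.021 ] yaw 86.5 L 0.127 th [  1. -29.  31.] 777 [352. 166.]
[ 0.4944 -0.1221  0.021 ] yaw 81.5 L 0.126 th [  1. -29.  31.] 726 [262. 202.]
gap 0.03328114484651036 pad 25.000051259994507
lifted gap 0.033128757794133726 24.999645352363586 [-0.4  0.5 -3.5] 107.7583
```

The grip holds: gap 33 mm and 3.5 N of weight. Placing it in saddle 3.

```bash
python3 - <<'E'
from h import *
place(.096,np.radians(12))
manip.move_pose([.50,.19,.32],ori(0)); c=cam('wrist'); cv2.imwrite('pics/pl1.png',c['im'][0:300,80:560])
reg=[dk(x,y,0)[:2] for x,y in[(.016,-.143),(.016,.143),(.156,.143),(.156,-.143)]]
ks=cells(c,zc=.055,region=reg); show(ks)
for k in ks: print('dock',(RD.T@(k['p']-np.r_[DO,0])).round(4),np.degrees(k['yaw']-PSI))
print(manip.current_clock())
E
```

```text
gap 0.03287010282956546
seat f [ 0.1 -0.5 -0.7]
open 0.0917818817497495 [ -6.2 -16.2   5.8]
112.175
[0.6155 0.2891 0.055 ] yaw 176.2 L 0.135 th [  1. -30.  32.] 940 [238. 100.]
dock [0.0856 0.096  0.055 ] 180.37603140235842
113.1833
```

View pics/pl1.png

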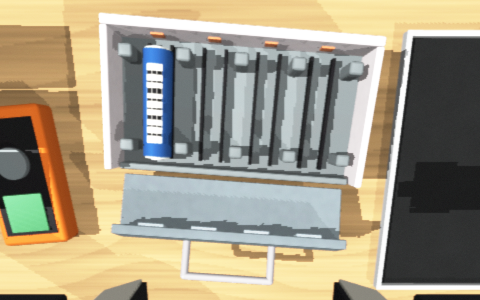

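Cell in saddle 3: strip at about 1°, centred at (158,100) in the crop, dock x 0.0856, y 0.096. Next cell goes to saddle 0 with the opposite tilt.

```bash
cat >> h.py <<'E'
def dockcheck():
    manip.move_pose([.50,.19,.32],ori(0)); c=cam('wrist')
    reg=[dk(x,y,0)[:2] for x,y in[(.016,-.143),(.016,.143),(.156,.143),(.156,-.143)]]
    ks=cells(c,zc=.055,region=reg)
    for k in ks: print('dock',(RD.T@(k['p']-np.r_[DO,0])).round(4),'yaw %.1f'%np.degrees(k['yaw']-PSI),'th',k['th'] and np.degrees(k['th']).round(0),k['npx'])
    print(manip.current_clock()); return c,ks
E
python3 - <<'E'
from h import *
cs=look((.52,-.2,.30)); show(cs); k=near(cs,.5415,-.24)
pick(k,np.radians(-12)); place(-.096,np.radians(-12)); dockcheck()
cs=look((.52,-.2,.30)); show(cs)
E
```

```text
[ 0.626 -0.29   0.021] yaw 74.8 L 0.126 th [ -2. -31.  28.] 873 [393. 113.]
[ 0.5414 -0.2398  0.021 ] yaw 86.5 L 0.128 th [  0. -30.  31.] 759 [351. 182.]
gap 0.03341659441318226 pad 24.999851882457733
lifted gap 0.03317649800851998 24.999358355998993 [-1.   0.5 -4. ] 120.2583
gap 0.03355055201860573
seat f [ 0.  -0.2 -0.4]
open 0.09206604744255023 [ 1.3 16.6 -2.1]
125.0
dock [0.0857 0.096  0.055 ] yaw 180.2 th 3.0 682
dock [ 0.0865 -0.0971  0.055 ] yaw 182.6 th 3.0 909
125.975
[ 0.6256 -0.2911  0.021 ] yaw 74.6 L 0.128 th [ -1. -31.  29.] 878 [394. 114.]
```

```bash
python3 - <<'E'
from h import *
cs=look((.52,-.2,.30)); k=near(cs,.6258,-.291)
f=np.radians(-15); pick(k,f,g=.024); place(-.032,f,g=.024); dockcheck()
E
```

```text
gap 0.033185003208956676 pad 24.99981254339218
lifted gap 0.03274461184842898 24.9994558095932 [-0.9  0.7 -3.7] 133.0917
gap 0.033252183099526045
seat f [-0.2  0.6  0. ]
open 0.09159791002173079 [-0.5 -0.5  3.2]
137.725
dock [0.0856 0.0963 0.055 ] yaw 180.4 th 1.0 609
dock [ 0.0893 -0.0655  0.055 ] yaw 90.4 th 3.0 591
138.65
```

Two cells merged into one blob, so I'll recheck each saddle on its own.

```bash
python3 - <<'E'
from h import *
manip.move_pose([.50,.16,.32],ori(0)); c=cam('wrist')
for y in(-.096,-.032,.096):
    reg=[dk(x,y+w,0)[:2] for x,w in[(.01,-.026),(.01,.026),(.165,.026),(.165,-.026)]]
    for k in cells(c,zc=.055,region=reg): print('dock',(RD.T@(k['p']-np.r_[DO,0])).round(4),'yaw %.1f'%np.degrees(k['yaw']-PSI),'L %.3f'%k['L'],'th',np.degrees([k['th'],k['lo'],k['hi']]).round(0))
cv2.imwrite('pics/pl3.png',c['im'][0:300,80:560])
E
```

```text
dock [ 0.0922 -0.0968  0.055 ] yaw 181.1 L 0.148 th [  2. -28.  33.]
dock [ 0.0921 -0.0304  0.055 ] yaw 178.7 L 0.147 th [ 17. -37.  71.]
dock [0.0854 0.0964 0.055 ] yaw 180.5 L 0.136 th [  1. -30.  31.]
```

View pics/pl3.png

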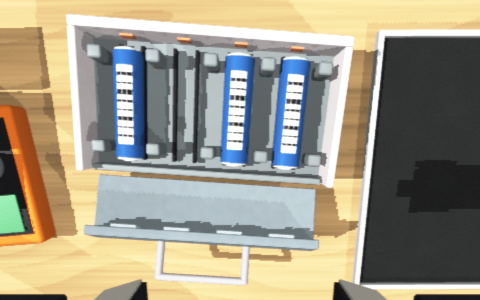

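The picture shows all three cells seated with strips up, at about (129,105), (237,110) and (290,112) in the crop. Saddle 2 is empty and the door is down with the bar at (203,278). The skewed middle angle comes from white posts in its mask. Now I'll push the door shut from the front of the bar along its arc.

```bash
python3 - <<'E'
from h import *
m=manip
# precise strip check of middle cell: symmetric white pixels only near the top
c=cam('wrist'); reg=[dk(x,-.032+w,0)[:2] for x,w in[(.05,-.015),(.05,.015),(.12,.015),(.12,-.015)]]
hsv=cv2.cvtColor(c['im'],cv2.COLOR_BGR2HSV); wh=cv2.inRange(hsv,(0,0,130),(180,80,255)); pm=np.zeros_like(wh)
cv2.fillPoly(pm,[proj(c,np.c_[reg,np.full(4,.07)]).astype(np.int32)],255); v,u=np.nonzero(wh&pm)
l=(onz(c,np.c_[u,v],.071)-np.r_[DO,0])@RD; print('strip y',np.percentile(l[:,1],[3,50,97]).round(4))
effector.close(10)
m.move_pose(bar(1.2,-.035,.06),ori(PSI)); m.servo_line(bar(1.2,-.035,-.025),vel=.15); f0=force()
for a in np.arange(1.2,-.01,-.12):
    m.servo_line(bar(a,-.013,-.025),vel=.12); f=force(2)-f0; print(round(a,2),f.round(1))
    if np.linalg.norm(f)>35: break
else:
    for o in np.arange(-.011,.012,.002):
        m.servo_line(bar(0,o,-.025),vel=.05); f=RD.T@(force(3)-f0); print('%.3f'%o,f.round(1))
        if f[0]<-14: break
p=m.current_tool_pos(); m.servo_line(p+RD@[-.03,0,0],vel=.15); m.servo_line(m.current_tool_pos()+[0,0,.08],vel=.2)
print(m.current_clock())
E
```

```text
strip y [-0.0406 -0.0316 -0.0233]
1.2 [-5.8  0.9  2.2]
1.08 [-10.7  -0.4   6.4]
0.96 [-14.7  -0.7  10.4]
0.84 [-18.    0.1  13. ]
0.72 [-21.    0.6  15.4]
0.6 [-10.6   0.6   7.8]
0.48 [-3.4  1.   2.2]
0.36 [ 0.3 -0.2 -1.4]
0.24 [-0.2  0.2 -0.6]
0.12 [-0.2  0.  -0.8]
0.0 [-4.   0.8 -0.8]
-0.011 [-10.6  -0.1   4.2]
-0.009 [-17.8  -0.4  10.6]
147.025
```

The middle strip is centred (−32 mm ±9). I'll verify the door shut numerically, using the bar match over door angle in two views.

```bash
python3 - <<'E'
from h import *
A=np.arange(-.06,.6,.01); tot=0
for p in[(.44,.19,.34),(.50,.17,.36)]:
    manip.move_pose(list(p),ori(0)); c=cam('wrist'); cv2.imwrite('pics/end%d.png'%(p[0]*100),c['im'])
    hsv=cv2.cvtColor(c['im'],cv2.COLOR_BGR2HSV); g=((hsv[:,:,1]<70)&(hsv[:,:,2]>90)).astype(np.float32)
    def samp(a,ys):
        q=proj(c,[dk(-.13*np.sin(a),y,.035+.13*np.cos(a)) for y in ys]).astype(np.float32); return cv2.remap(g,q[:,0],q[:,1],1).mean()
    s=np.array([samp(a,np.linspace(-.05,.05,60))-samp(a,np.r_[np.linspace(-.085,-.065,15),np.linspace(.065,.085,15)]) for a in A])
    print([(round(A[i],2),round(s[i],2)) for i in np.argsort(-s)[:5]]); tot=tot+s
print('both',[(round(A[i],2),round(tot[i],2)) for i in np.argsort(-tot)[:6]])
for y in(-.096,-.032,.096):
    reg=[dk(x,y+w,0)[:2] for x,w in[(0,-.014),(0,.014),(.15,.014),(.15,-.014)]]
    pm=np.zeros((480,640),np.uint8); cv2.fillPoly(pm,[proj(c,np.c_[reg,np.full(4,.07)]).astype(np.int32)],255)
    v,u=np.nonzero((cv2.inRange(hsv,(100,110,50),(125,255,255))&pm)); l=(onz(c,np.c_[u,v],.065)-np.r_[DO,0])@RD; print('blue x',l[:,0].min().round(3),l[:,0].max().round(3))
print(manip.current_clock())
E
```

```text
[(np.float64(-0.06), np.float32(0.0)), (np.float64(-0.05), np.float32(0.0)), (np.float64(-0.04), np.float32(0.0)), (np.float64(-0.03), np.float32(0.0)), (np.float64(-0.02), np.float32(0.0))]
[(np.float64(0.0), np.float32(1.0)), (np.float64(0.01), np.float32(1.0)), (np.float64(0.02), np.float32(1.0)), (np.float64(-0.01), np.float32(0.98)), (np.float64(0.03), np.float32(0.92))]
both [(np.float64(0.0), np.float32(1.0)), (np.float64(0.01), np.float32(1.0)), (np.float64(0.02), np.float32(1.0)), (np.float64(-0.01), np.float32(0.98)), (np.float64(0.03), np.float32(0.91)), (np.float64(0.35), np.float32(0.18))]
blue x 0.034 0.145
blue x 0.034 0.145
blue x 0.034 0.142
148.2917
```

```bash
python3 -c "
from bench import manip
print(manip.hand_in(), manip.current_clock())"
```

```text
the job is handed in; nothing more can be done
the job is handed in; nothing more can be done
```

I handed the job in at about 148 s: all three cells lie in saddles 0, 1 and 3 with their strips up to within about 3°, and the dock door is shut (about 0.01 rad in one camera view, pushed to its stop); the multimeter and busbar were not touched.

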